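Show a packing stick's nose to the inspection camera

ROBOT

A 6-joint arm with a two-finger parallel gripper is mounted at the origin on the work surface. World frame = base frame: x ahead of the robot, y to its left, z up, the work surface at z = 0. Lengths are in m, angles in rad, forces in N, time in s.
With the tool pointing down it reaches from about 0.375 to 0.975 m from the base axis. Payload 3.8 kg.
Tool frame: the origin (TCP) lies at the very end of the fingers, on their centre line; the grasp point (between the pads) lies 19 mm behind it; z points along the fingers, y is the direction in which the jaws open and shut (so a half turn about z gives the same grasp; the last joint's range is limited). The gripper opens to 85 mm and grips with 20 to 120 N. Pads are 22 mm wide; open, the fingers measure 114 mm over their backs; the gripper's body (76 mm by 85 mm) begins 54 mm behind the grasp point. The pads swing forward as they close: fully open they stand 13 mm farther back than shut.
Start: joints at [1.116, 0.264, 1.604, -0, 1.274, -0.037], TCP at [0.274, 0.617, 0.231] pointing down, gripper open.
Joint ranges: [-2.63, 2.63], [-0.94, 2.18], [0.31, 2.57], [-1.31, 4.45], [0, 2.66], [-2.55, 2.55]. Speed limits (rad/s): [2.57, 2.57, 3.14, 3.14, 3.14, 3.14].

INTERFACE

Orientations are given as a rotation vector (axis times angle).
In Python, from workcell import bot, viewer, finish_job gives the robot as it stands.
- The arm moves only by the tool servo_tool, never from a script. Its argument "plan" is a list that holds one entry, the list of rows, each a list of 6 numbers: the shift along the tool's x, y, z in cm, then the turn, a rotation vector about the tool's x, y, z in degrees. A call has 1 to 20 rows; each row is the pose to reach, as a shift and turn from the pose measured when the call began, along the tool's axes at that moment; what a row does not reach only later rows make up. A row lasts 1/12 s, in which the tool goes at most 41.7 mm and 7.16 degrees, less where a joint would pass 70% of its speed; a pose out of reach is approached as far as the arm can. A call with a gripper value outside its range is refused whole. "claw" is the finger opening in cm, from 0 to 8.54, set as the call begins (left out, the last holds). The fingers move at their own pace and stop on an object; "grip_force" is the grip in N (left out, the last holds). Time passes only in rows, so rows that repeat a pose let the fingers close. It gives the time, the measured TCP pose, the force and the opening at its end, in the units of the state.
- bot.read_state(): the state, without advancing time (a new reading comes with each control period).
- viewer.read_camera(name): name is "scene" or "top" or "wrist"; returns a dict with "color" (420x560x3 uint8, red, green, blue), "fx", "fy", "cx", "cy" (pixels), "eye" and "rotation" of the camera in the world; the wrist camera has in their place "T_tool_cam" (4x4, takes a point from camera to tool coordinates, whose origin is the TCP and whose axes are the flange's). Camera axes: x right, y down, z forward; pixel columns grow to the right and rows downward; lengths in m; the calibration is good to about 2 mm. The wrist camera is an equidistant fisheye: a pixel r from the principal point sees the ray r / f radians off the axis. A picture is of the moment at which its call begins: read the wrist's pose just before it. There is no depth.
- finish_job(): hands the job in, once; it reports no verdict.
The state is a dict: "time": time; "q": joint angles; "joint_vel": joint speeds; "joint_torque": joint torques, N m; "tool_pos": TCP position; "tcp_rot": TCP orientation; "wrist_force": force on the tool from outside, world axes, zero at the start; "torque": the same for the moment, N m; "width": opening from 0.0 (shut) to 1.0 (fully open).
Only numpy, scipy, OpenCV 4.12 (cv2) and the standard library are available. Lean on these libraries where they do the work, as an engineer would, in place of code of your own. Each camera call takes 0.05 s, during which the arm holds its last target.

TASK

Three wooden packing sticks lie in the round bamboo tray; pick up the one that has a thin round nose at just one end. Hold it up to the inspection camera with the nose pointing straight into the lens along the camera's sloping line of sight and the tip of the nose 90 mm in front of the glass, and finish while still holding it there, still. Do not touch the camera or its stand, and leave the other sticks and the things on the table where they are.

Things in the scene. Friction and masses are not known exactly. Their poses are not given: they have to be found in the camera images.
- stick_grip (a point): Stick to show: pale wood, 25 to 50 g, 125 mm long: square shank 22 x 22 x 80 mm, then a round nose 12 mm thick and 45 mm long on its axis. This point is the shank's centre (11 mm above the tray's floor when lying). +x points along the stick to the nose, +z is up as it lies. It lies in any of three places in the tray, its nose pointing anywhere on the robot's left-hand side.
- stick_tip (a point): The tip of the nose of the stick to show: centre of the nose's end face, 85 mm from stick_grip along +x. Same axes.
- plain_grip (a point): Centre of a look-alike stick to leave alone: plain square bar of the same wood, 22 x 22 x 125 mm, no nose. +x along it.
- double_grip (a point): Centre of the other look-alike to leave alone: same wood, square middle 22 x 22 x 56 mm with a 12 mm round nose 34.5 mm long at both ends, 125 mm in all. +x along it.
- tray: Fixed shallow round bamboo tray, 400 mm across, origin under its centre on the table. Flat floor 8 mm above the table, rim 28 mm above the table. The sticks lie about 92 mm from its centre, some 160 mm apart. z up.
- lens (a point): Centre of the camera's front glass: black barrel 40 mm across on a grey box 60 x 50 x 48 mm, which reaches 83 mm behind this point; the post (18 mm thick, 390 mm tall) is some 120 mm behind. It looks from the robot's left towards its right, sloping 14 to 35 degrees down; heading, height and slope vary. +x points along the line of sight INTO the lens (so sloping upward), y is level.
- focus (a point): The point in empty air where the nose tip belongs: on the line of sight, 90 mm in front of the lens. Same axes as lens: +x points from here into the lens. 0.17 to 0.28 m above the table. The stick's +x must point along this +x.
- stand: The camera's heavy fixed base, 130 x 120 x 14 mm, origin under its centre on the table. The line of sight leaves towards its -x side. The camera's height and slope are clamped stiffly.
- bowl: Bystander: terracotta glue bowl, 90 mm across, 45 mm high, origin under its centre.
- jar: Bystander: amber glass jar, 64 mm across, 85 mm high, origin under its centre.
- shears: Bystander: steel shears lying flat between tray and camera stand, about 180 mm long and 10 mm high, origin near the pivot on the table; blades towards +x.
Things that resemble listed ones, but are neither listed nor needed, are in the scene too. What is shaped like the part that bears stick_grip but black is not meant.

How it is judged:
By the outcome, as a careful person would: the job done as asked, in the order asked, and still so for the second after the job is handed in, while the arm keeps its last pose, push and grip.
It also fails if it takes over 32 s, if anything falls off the work surface, if the arm or the gripper's body presses on something with over 40 N, if the wrist force passes 120 N, or if a joint passes its speed limit or range.

## Working session

There is one attempt and no reset: what is moved stays moved. The work goes in short steps, Python scripts to look and compute and a tool call to move; the robot and the scene stay as the last step left them, time stands still between calls to the robot, and variables do not carry over. Pictures are saved under pics/ and viewed, and the job is handed in when it is done.

Besides the shell and the picture viewer there is one more tool, called after "Emit:" as name(argument=value, ...) on one line, values as JSON. servo_tool: Moves the arm, as the interface text tells. Its arguments: {"type":"object","properties":{"plan":{"type":"array"},"claw":{"type":"number"},"grip_force":{"type":"number"}},"required":["plan"]}

```bash
mkdir -p pics; ls
cat > cam.py <<'E'
import cv2,numpy as np,pickle,sys
from workcell import bot,viewer
def grab(n,tag):
    s=bot.read_state(); c=viewer.read_camera(n); c['state']=s
    pickle.dump(c,open(f'pics/{tag}.pkl','wb')); cv2.imwrite(f'pics/{tag}.png',c['color'][:,:,::-1]); return c
E
python3 - <<'E'
from cam import *
for n in ['scene','top','wrist']:
    c=grab(n,n+'0'); print({k:v for k,v in c.items() if k!='color'})
E
```

```text
pics
{'fx': 512.4569982625956, 'fy': 512.4569982625956, 'cx': 284.7859803670188, 'cy': 202.11822042591825, 'eye': array([ 1.01524723, -0.75994351,  1.19854065]), 'rotation': array([-2.33198788, -0.73771611,  0.26067561]), 'state': {'time': 0.0, 'q': array([ 1.11611359e+00,  2.64747424e-01,  1.60541215e+00, -5.33413922e-06,
        1.27368669e+00, -3.69153331e-02]), 'joint_vel': array([ 0.00118044,  0.00029519,  0.00028578, -0.00037068, -0.00039857,
        0.00014415]), 'joint_torque': array([ 1.73451022e-03, -5.15108228e+01, -3.67316830e+01, -1.12822818e-04,
        1.27848750e-02,  2.32616196e-05]), 'tool_pos': array([0.27354656, 0.61627175, 0.22994528]), 'tcp_rot': array([-0.65135028, -3.07277094,  0.00343492]), 'wrist_force': array([-0.98671608, -0.15021754,  0.11131555]), 'torque': array([-0.04967976,  0.04646128,  0.00515865]), 'width': 1.001034603087017}}
{'fx': 480.6845492206091, 'fy': 480.6845492206091, 'cx': 283.05333256519583, 'cy': 208.31434018037604, 'eye': array([ 0.17348666, -0.03994243,  1.74743295]), 'rotation': array([-2.13473737,  2.09369629, -0.20586347]), 'state'
[... 1107 characters left out ...]
    1.00000000e+00]]), 'state': {'time': 0.1, 'q': array([ 1.11611022e+00,  2.64708655e-01,  1.60523487e+00,  4.82322870e-05,
        1.27374140e+00, -3.68928728e-02]), 'joint_vel': array([-2.51618180e-03, -2.09841916e-03, -1.71887608e-03, -2.04604997e-05,
       -2.17071243e-03,  1.68691046e-03]), 'joint_torque': array([ 1.55107596e-04, -5.16709328e+01, -3.68589699e+01, -5.37480673e-05,
        6.42658590e-03, -2.81136232e-05]), 'tool_pos': array([0.27356483, 0.6163445 , 0.23006716]), 'tcp_rot': array([-0.65141205, -3.07274751,  0.00316957]), 'wrist_force': array([ 0.36790271, -0.4503432 ,  0.06634604]), 'torque': array([-0.02920672,  0.01200314,  0.03371383]), 'width': 1.0009191670738535}}
```

View pics/scene0.png

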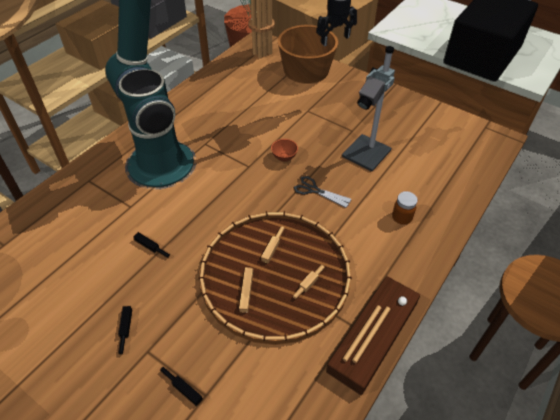

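View pics/top0.png

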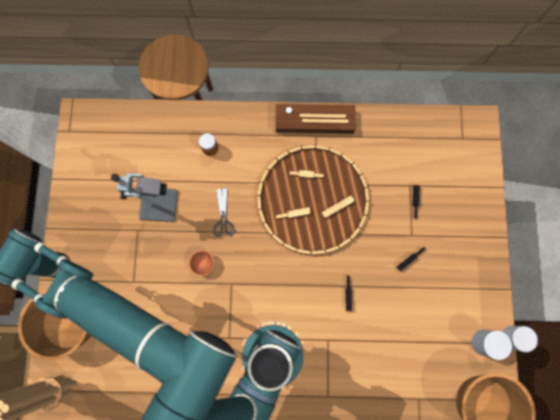

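View pics/wrist0.png

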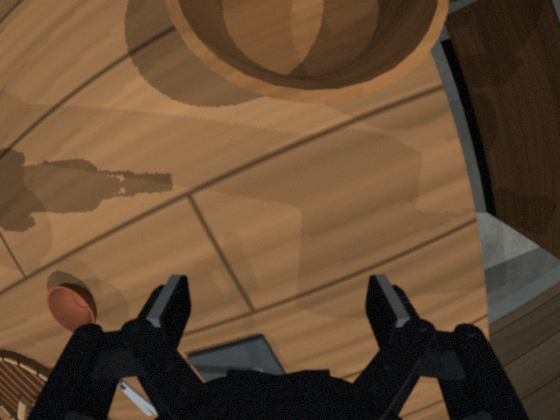

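The stick to show is at about (273,244) in the scene view and (294,213) in the top view. Its nose points to the image left in the top view. The inspection camera is at (375,90) in scene and (145,188) in top. Next I'll enlarge both.

Run:
```python
import cv2
def crop(n,x0,y0,w,h,k,o):
    i=cv2.imread(f'pics/{n}.png')[y0:y0+h,x0:x0+w]
    cv2.imwrite(f'pics/{o}.png',cv2.resize(i,None,fx=k,fy=k,interpolation=cv2.INTER_CUBIC))
crop('top0',260,190,80,60,10,'c1')
crop('scene0',240,215,80,60,10,'c2')
crop('top0',100,160,80,60,10,'c3')
crop('scene0',335,40,80,60,10,'c4')
crop('scene0',330,70,100,100,6,'c5')
```

```text
(no output)
```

View pics/c1.png

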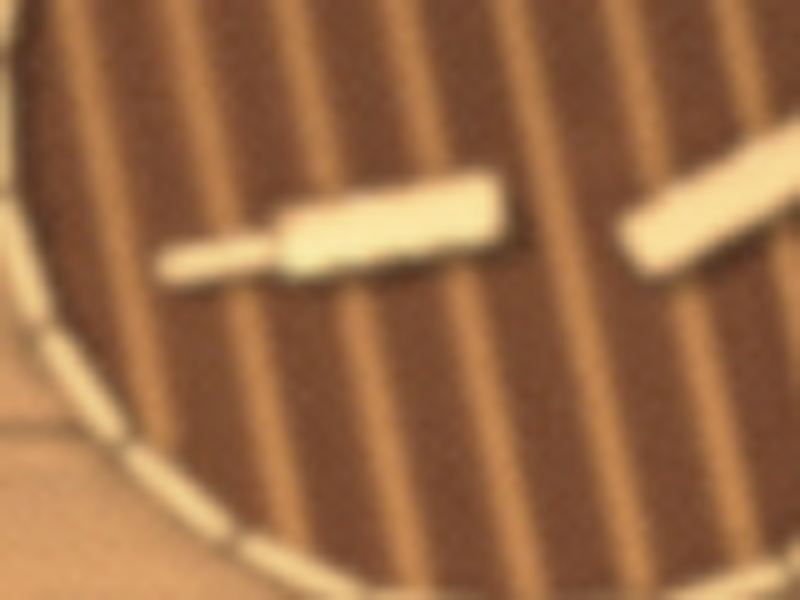

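View pics/c2.png

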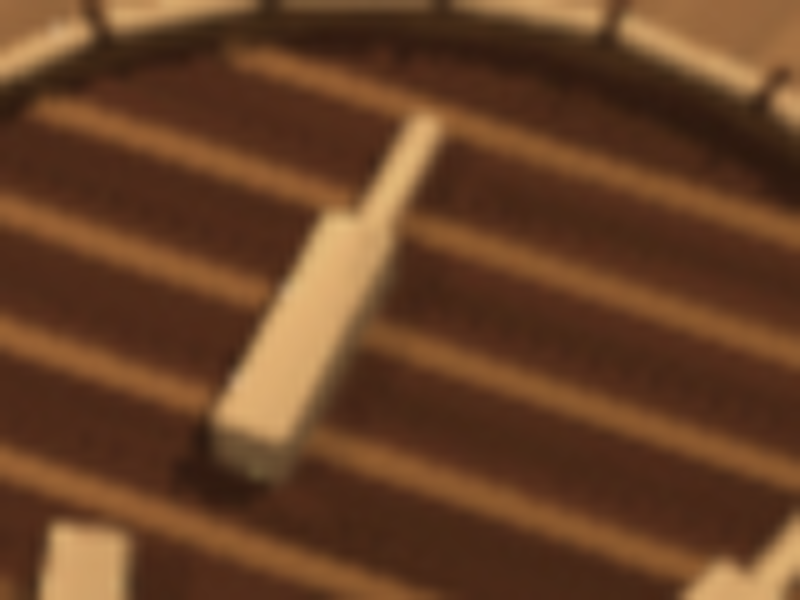

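View pics/c3.png

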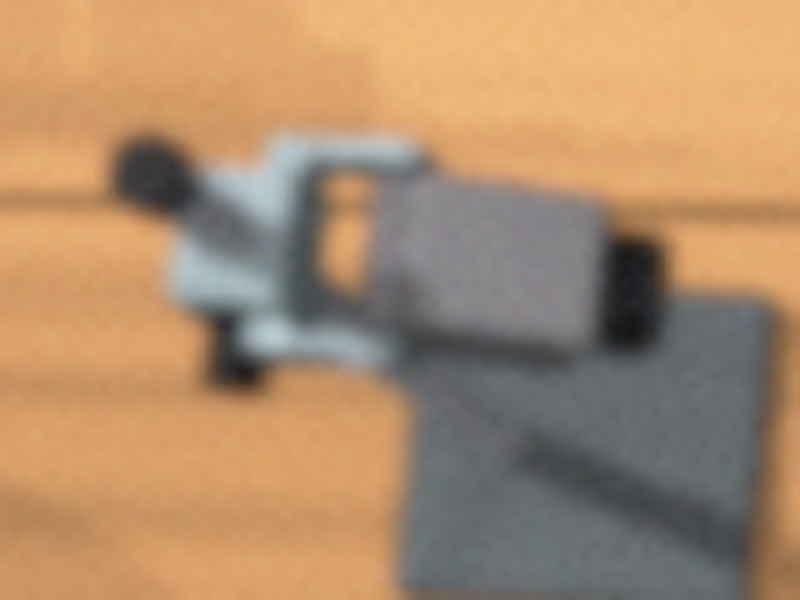

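View pics/c4.png

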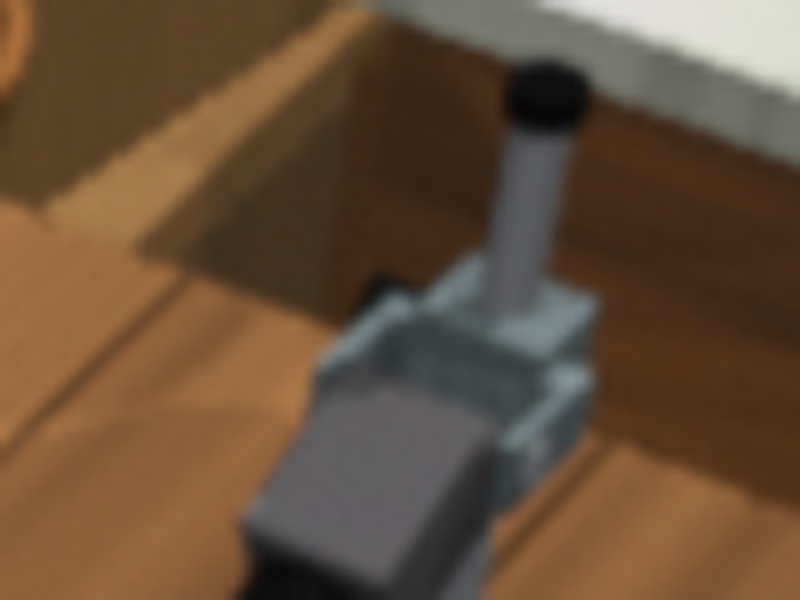

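View pics/c5.png

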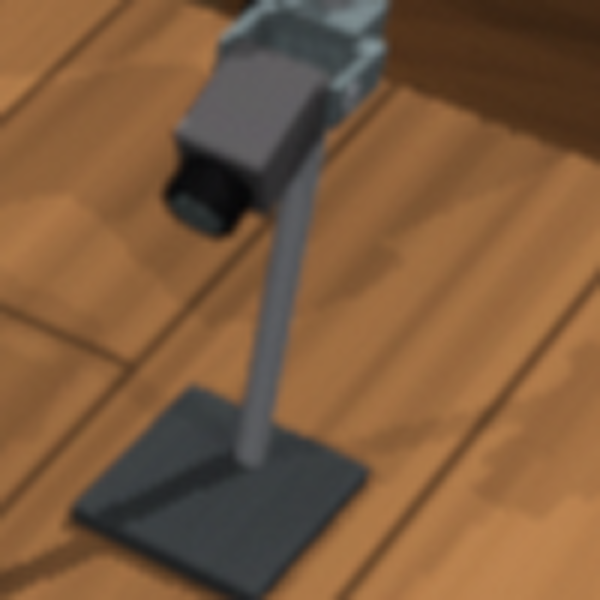

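```bash
cat >> cam.py <<'E'
from scipy.spatial.transform import Rotation as Rn
from scipy.optimize import least_squares
def load(tag):
    return pickle.load(open(f'pics/{tag}.pkl','rb'))
def pose(c):
    if 'eye' in c:
        return Rn.from_rotvec(np.ravel(c['rotation'])).as_matrix() if np.size(c['rotation'])==3 else c['rotation'], np.array(c['eye'])
    T=np.eye(4); T[:3,:3]=Rn.from_rotvec(c['state']['tcp_rot']).as_matrix(); T[:3,3]=c['state']['tool_pos']
    T=T@c['T_tool_cam']; return T[:3,:3],T[:3,3]
def proj(c,P):
    R,e=pose(c); p=(np.atleast_2d(P)-e)@R
    if 'eye' in c: return np.c_[c['fx']*p[:,0]/p[:,2]+c['cx'],c['fy']*p[:,1]/p[:,2]+c['cy']]
    r=np.hypot(p[:,0],p[:,1]); th=np.arctan2(r,p[:,2]); k=c['fx']*th/np.maximum(r,1e-9)
    return np.c_[k*p[:,0]+c['cx'],k*p[:,1]+c['cy']]
def ray(c,uv):
    R,e=pose(c); x=(uv[0]-c['cx'])/c['fx']; y=(uv[1]-c['cy'])/c['fy']
    if 'eye' in c: d=np.array([x,y,1.])
    else:
        t=np.hypot(x,y); d=np.array([x/t*np.sin(t),y/t*np.sin(t),np.cos(t)])
    return e,R@d
def atz(c,uv,z):
    e,d=ray(c,uv); return e+d*(z-e[2])/d[2]
def unc(u,v,x0,y0,k): return (x0+(u+.5)/k-.5, y0+(v+.5)/k-.5)
def crop(n,x0,y0,w,h,k,o):
    i=cv2.imread(f'pics/{n}.png')[y0:y0+h,x0:x0+w]
    cv2.imwrite(f'pics/{o}.png',cv2.resize(i,None,fx=k,fy=k,interpolation=cv2.INTER_CUBIC))
E
python3 - <<'E'
from cam import *
t=load('top0'); s=load('scene0')
f=lambda u,v:unc(u,v,260,190,10)
print('top tip',atz(t,f(160,269),.019),'shoulder',atz(t,f(277,243),.024),'tail',atz(t,f(500,209),.030))
print('front corners', [atz(t,f(*p),.03) for p in [(275,222),(288,276),(495,178),(505,240)]])
g=lambda u,v:unc(u,v,240,215,10)
print('scene tip',atz(s,g(428,120),.019),[atz(s,g(*p),.03) for p in [(328,212),(390,235),(212,432),(290,452)]])
# lens camera
b=lambda u,v:unc(u,v,100,160,10); a=lambda u,v:unc(u,v,335,40,10); a5=lambda u,v:unc(u,v,330,70,6)
def tri(*obs):
    A=0;B=0
    for c,uv in obs:
        e,d=ray(c,uv); d/=np.linalg.norm(d); M=np.eye(3)-np.outer(d,d); A=A+M;B=B+M@e
    return np.linalg.solve(A,B)
print('posttop',tri((t,b(150,172)),(s,a(548,85))))
print('FTL(far from robot?)')
for nm,p,q in [('front, -? ',(603,200),(395,590)),('front2',(590,347),(245,520)),('back',(378,180),(490,425)),('back2',(375,310),(335,380))]:
    print(nm,tri((t,b(*p)),(s,a(*q))))
print('lens',tri((t,b(655,293)),(s,a5(202,213))))
print('stand',[atz(t,b(*p),.014) for p in [(770,295),(405,590)]])
E
```

```text
top tip [ 0.49153372 -0.00069386  0.019     ] shoulder [ 0.50107496 -0.04327739  0.024     ] tail [ 0.51408556 -0.12421936  0.03      ]
front corners [array([ 0.50769891, -0.04239794,  0.03      ]), array([ 0.4878155 , -0.04747912,  0.03      ]), array([ 0.52557101, -0.12229545,  0.03      ]), array([ 0.50263002, -0.12613826,  0.03      ])]
scene tip [0.4903855  0.00214738 0.019     ] [array([ 0.49115629, -0.04872402,  0.03      ]), array([ 0.51030641, -0.04516683,  0.03      ]), array([ 0.50943058, -0.12867791,  0.03      ]), array([ 0.53086532, -0.12163298,  0.03      ])]
posttop [0.53286551 0.46495596 0.38814932]
FTL(far from robot?)
front, -?  [0.55487222 0.36077777 0.2855191 ]
front2 [0.50615369 0.36015744 0.28920412]
back [0.55227309 0.42359363 0.30537615]
back2 [0.50770993 0.4182892  0.30683557]
lens [0.53090715 0.34880784 0.25899549]
stand [array([0.58879558, 0.36919459, 0.014     ]), array([0.47511654, 0.49602941, 0.014     ])]
```

```bash
cat >> cam.py <<'E'
def rel(pos,R,s=None):
    s=s or bot.read_state(); R0=Rn.from_rotvec(s['tcp_rot']); Rt=Rn.from_matrix(R) if not isinstance(R,Rn) else R
    sh=R0.inv().apply(np.array(pos)-s['tool_pos'])*100; tu=np.degrees((R0.inv()*Rt).as_rotvec())
    print('shift cm',sh.round(2),'turn deg',tu.round(2),'norm',np.linalg.norm(sh).round(1),np.linalg.norm(tu).round(1)); return sh,tu
def Rxz(x,z):
    z=np.array(z,float);z/=np.linalg.norm(z); x=np.array(x,float); x-=z*(x@z); x/=np.linalg.norm(x)
    return np.c_[x,np.cross(z,x),z]
E
python3 - <<'E'
from cam import *
h=np.radians(-20);H=np.array([np.cos(h),np.sin(h),0]);up=np.array([0,0,1.])
R=Rxz(-.82*H-.57*up,.57*H-.82*up); rel([.36,.46,.45],R)
E
```

```text
shift cm [-14.24 -10.83 -21.96] turn deg [ -1.29 -34.8   -3.78] norm 28.3 35.0
```

Emit:
servo_tool(plan=[[[-1.8,-1.4,-2.8,0,-4.4,-0.5],[-3.6,-2.7,-5.5,-0.3,-8.8,-1],[-5.4,-4.1,-8.3,-0.5,-13.2,-1.5],[-7.2,-5.4,-11,-0.7,-17.5,-2],[-9,-6.8,-13.8,-0.9,-22,-2.5],[-10.8,-8.1,-16.5,-1,-26.3,-3],[-12.6,-9.5,-19.3,-1.2,-30.6,-3.4],[-14.2,-10.8,-22,-1.3,-35,-3.8],[-14.2,-10.8,-22,-1.3,-35,-3.8],[-14.2,-10.8,-22,-1.3,-35,-3.8]]])

```text
time: 0.98
tool_pos: [0.3592, 0.4606, 0.4516]
tcp_rot: [0.441, 2.499, -0.135]
wrist_force: [0.3, -0.1, -0.9]
width: 0.998
```

Run:
```python
from cam import *
c=grab('wrist','wrist1'); print(c['state']['q'],np.abs(c['state']['joint_vel']).max(),c['state']['tool_pos'])
print(proj(c,[[.531,.349,.259],[.533,.465,.388],[.53,.263,.231],[.505,.36,.29]]))
```

```text
[ 1.21127814 -0.02169025  1.63772105 -0.61036468  1.52477821  0.01841498] 0.040314224260938746 [0.35920613 0.46063427 0.45162851]
[[243.86406841 209.10557487]
 [338.78893421 286.01319432]
 [193.1908145  205.63489616]
 [241.60826745 215.58856631]]
```

View pics/wrist1.png

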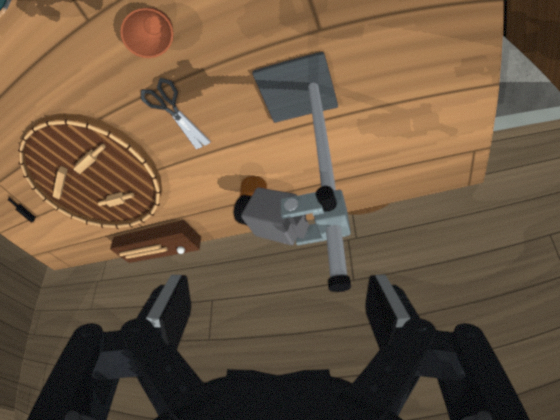

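The side view shows the barrel at (240,208), the box at (265,215) and the post top at (339,283). These are close to the predictions.

Run:
```python
from cam import *
crop('wrist1',225,175,80,80,10,'w1c')
crop('scene0',352,70,40,40,20,'c6')
```

```text
(no output)
```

View pics/w1c.png

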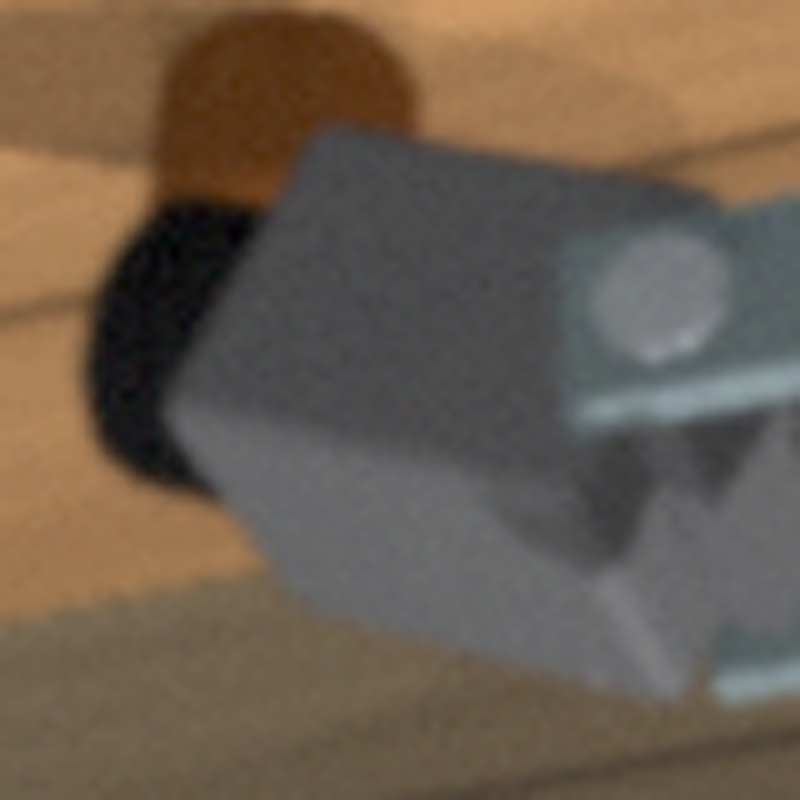

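View pics/c6.png

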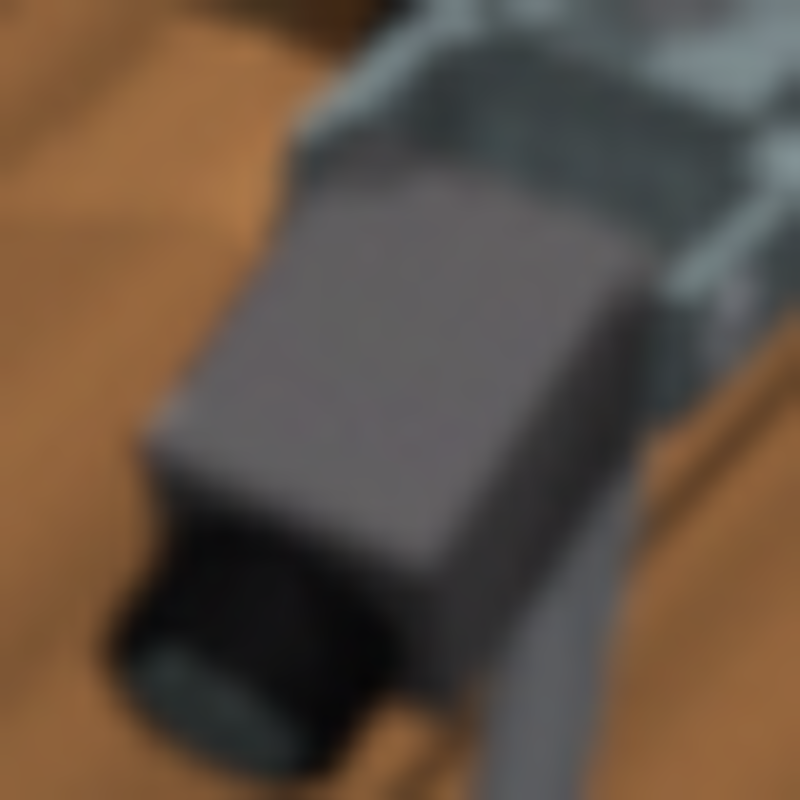

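```bash
cat > fit.py <<'E'
from cam import *
t=load('top0'); s=load('scene0'); w=load('wrist1')
b=lambda u,v:unc(u,v,100,160,10); a=lambda u,v:unc(u,v,352,70,20); k=lambda u,v:unc(u,v,225,175,10)
F=23;B=83;Y=25;Z=24
pts=[(w,k(168,412),(F,Y,Z)),(w,k(335,130),(F,Y,-Z)),(w,k(715,200),(B,Y,-Z)),(w,k(300,600),(F,-Y,Z)),(w,k(685,698),(B,-Y,Z)),
(s,a(148,445),(F,Y,Z)),(s,a(430,575),(F,-Y,Z)),(s,a(655,255),(B,-Y,Z)),(s,a(440,712),(F,-Y,-Z)),
(t,b(605,195),(F,-Y,Z)),(t,b(592,347),(F,Y,Z)),(t,b(378,178),(B,-Y,Z))]
ang=np.linspace(0,2*np.pi,60)
circ=np.c_[0*ang,20*np.cos(ang),20*np.sin(ang)]/1000
def frame(p):
    h,sl=p[3:5]; x=np.array([np.cos(h)*np.cos(sl),np.sin(h)*np.cos(sl),np.sin(sl)]); y=np.array([-np.sin(h),np.cos(h),0])
    return np.c_[x,y,np.cross(x,y)]
def res(p,full=False):
    R=frame(p); r=[]
    for c,uv,m in pts:
        sc=1/ (1.0 if c is w else .8)
        r+=list((proj(c,p[:3]+R@(np.array(m)/1000))[0]-uv))
    C=p[:3]+circ@R.T
    q=proj(w,C); r+=[q[:,0].min()-k(90,0)[0], q[:,1].max()-k(0,490)[1]]
    q=proj(s,C); r+=[q[:,0].min()-a(105,0)[0], q[:,1].max()-a(0,782)[1]]
    q=proj(t,C); r+=[q[:,0].max()-b(663,0)[0]]
    return np.array(r)
if __name__=='__main__':
    o=least_squares(res,[.531,.349,.259,1.57,.3],loss='soft_l1',f_scale=.5)
    print(o.x[:3],np.degrees(o.x[3:])); r=res(o.x); print(r[:24].reshape(-1,2).round(2)); print(r[24:].round(2))
    J=o.jac; cov=np.linalg.inv(J.T@J)*.5**2; print(np.sqrt(np.diag(cov))*[1000]*1 if 0 else np.sqrt(np.diag(cov))*np.array([1000,1000,1000,57,57]))
    x=frame(o.x)[:,0]; print('focus',o.x[:3]-.09*x,'dir',x); np.save('lens.npy',o.x)
E
python3 fit.py
```

```text
[0.52964545 0.34835182 0.25831898] [89.42195747 27.90495575]
[[-1.54  0.29]
 [-0.09 -1.77]
 [ 2.44 -0.64]
 [ 0.89  1.91]
 [ 0.77  3.67]
 [-1.1  -0.15]
 [ 0.02 -0.26]
 [-0.82 -1.49]
 [ 1.22  0.7 ]
 [ 0.2  -0.28]
 [ 0.21  0.06]
 [ 3.41 -1.42]]
[-0.17 -0.87 -0.39  0.75  0.83]
[0.74846116 0.77436708 0.77624321 1.49155881 1.37724979]
focus [0.52884305 0.2688206  0.21619841] dir [0.00891553 0.88368018 0.46800625]
```

Run:
```python
import fit; from fit import *
base=list(pts)
def r2(p):
    F,B,Y,Z=p[5:]
    fit.pts=[(c,uv,( (F if m[0]==23 else B),np.sign(m[1])*Y,np.sign(m[2])*Z)) for c,uv,m in base]
    return np.r_[res(p[:5]),(p[5:]-[23,83,25,24])*.1]
o=least_squares(r2,[.531,.349,.259,1.57,.3,23,83,25,24],loss='soft_l1',f_scale=.5,x_scale=[.01,.01,.01,.1,.1,5,5,5,5])
print(o.x[:3],np.degrees(o.x[3:5]),o.x[5:]); r=r2(o.x); print(r[:24].reshape(-1,2).round(2)); print(r[24:].round(2))
# draw
im=cv2.imread('pics/wrist1.png')
```

```text
[0.5291842  0.34897208 0.25986492] [88.96306263 25.86257721] [21.49246471 78.83721115 23.14444692 22.05683133]
[[ 0.07 -0.08]
 [-0.95  0.21]
 [ 0.3  -0.05]
 [ 1.    0.17]
 [-0.03  0.09]
 [-0.46  0.13]
 [-0.55 -0.4 ]
 [-1.68 -0.42]
 [ 0.3   0.4 ]
 [-0.09  0.5 ]
 [-0.11 -0.33]
 [ 3.88 -0.48]]
[ 0.38 -0.12 -0.32  0.35  0.3  -0.15 -0.42 -0.19 -0.19]
```

Run:
```python
from cam import *
h=np.radians(45);H=np.array([np.cos(h),np.sin(h),0]);up=np.array([0,0,1.])
R=Rxz(-H-up,H-up); sh,tu=rel([.42,.27,.40],R)
for i in range(1,13): print((sh*i/12).round(1).tolist(),(tu*i/12).round(1).tolist())
```

```text
shift cm [ -7.18 -15.85  11.08] turn deg [-41.74  -8.99 -49.87] norm 20.6 65.7
[-0.6, -1.3, 0.9] [-3.5, -0.7, -4.2]
[-1.2, -2.6, 1.8] [-7.0, -1.5, -8.3]
[-1.8, -4.0, 2.8] [-10.4, -2.2, -12.5]
[-2.4, -5.3, 3.7] [-13.9, -3.0, -16.6]
[-3.0, -6.6, 4.6] [-17.4, -3.7, -20.8]
[-3.6, -7.9, 5.5] [-20.9, -4.5, -24.9]
[-4.2, -9.2, 6.5] [-24.3, -5.2, -29.1]
[-4.8, -10.6, 7.4] [-27.8, -6.0, -33.2]
[-5.4, -11.9, 8.3] [-31.3, -6.7, -37.4]
[-6.0, -13.2, 9.2] [-34.8, -7.5, -41.6]
[-6.6, -14.5, 10.2] [-38.3, -8.2, -45.7]
[-7.2, -15.9, 11.1] [-41.7, -9.0, -49.9]
```

Emit:
servo_tool(plan=[[[-0.6,-1.3,0.9,-3.5,-0.7,-4.2],[-1.2,-2.6,1.8,-7,-1.5,-8.3],[-1.8,-4,2.8,-10.4,-2.2,-12.5],[-2.4,-5.3,3.7,-13.9,-3,-16.6],[-3,-6.6,4.6,-17.4,-3.7,-20.8],[-3.6,-7.9,5.5,-20.9,-4.5,-24.9],[-4.2,-9.2,6.5,-24.3,-5.2,-29.1],[-4.8,-10.6,7.4,-27.8,-6,-33.2],[-5.4,-11.9,8.3,-31.3,-6.7,-37.4],[-6,-13.2,9.2,-34.8,-7.5,-41.6],[-6.6,-14.5,10.2,-38.3,-8.2,-45.7],[-7.2,-15.9,11.1,-41.7,-9,-49.9],[-7.2,-15.9,11.1,-41.7,-9,-49.9],[-7.2,-15.9,11.1,-41.7,-9,-49.9],[-7.2,-15.9,11.1,-41.7,-9,-49.9]]])

```text
time: 2.28
tool_pos: [0.4204, 0.2688, 0.3977]
tcp_rot: [-0.916, 2.208, 0.38]
wrist_force: [0.1, -0.2, -0.2]
width: 1.002
```

Run:
```python
from cam import *
c=grab('wrist','wrist2'); print(c['state']['q'],np.abs(c['state']['joint_vel']).max(),c['state']['tool_pos'])
u=proj(c,[[.529,.349,.26]])[0]; print(u)
crop('wrist2',int(u[0])-60,int(u[1])-40,120,90,6,'w2c'); print(int(u[0])-60,int(u[1])-40)
```

```text
[ 0.27173767 -0.63142747  2.23728539  0.47027164  0.87809656 -2.26475513] 1.8789366076951217 [0.42038764 0.26884003 0.39767657]
[258.24695719 183.21459319]
198 143
```

View pics/wrist2.png

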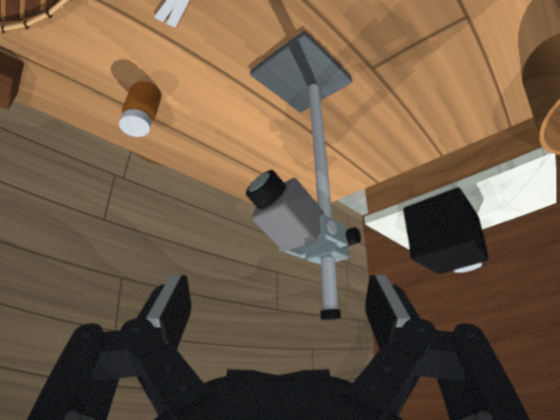

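View pics/w2c.png

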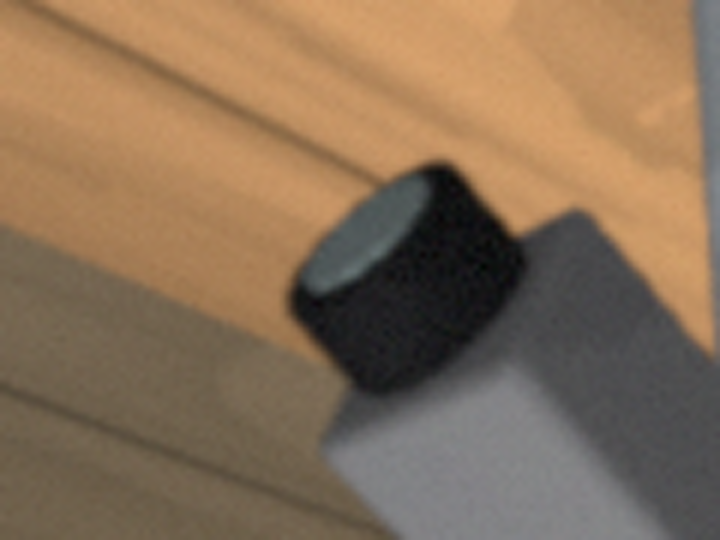

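Run:
```python
from cam import *
s=bot.read_state(); print(s['time'],s['q'],s['joint_vel'],s['tool_pos'],s['tcp_rot'])
h=np.radians(45);H=np.array([np.cos(h),np.sin(h),0]);up=np.array([0,0,1.])
R=Rxz(-H-up,H-up); rel([.42,.27,.40],R)
c=grab('wrist','wrist3');print(c['state']['joint_vel'],proj(c,[[.529,.349,.26]])[0]);s=bot.read_state(); print(s['time'],s['q'],s['joint_vel'],s['tool_pos'],s['tcp_rot'])
crop('wrist3',198,143,120,90,6,'w3c')
```

```text
2.3333 [ 0.26730449 -0.63131468  2.23798056  0.47306618  0.87785042 -2.27250209] [ 0.07821605  0.00558282 -0.01661843 -0.19831692 -0.01481436  0.41967235] [0.42131921 0.26756838 0.39746685] [-0.91718516  2.20621383  0.37808076]
shift cm [-0.24  0.26 -0.12] turn deg [ 0.03 -0.02  0.14] norm 0.4 0.1
[ 0.07821605  0.00558282 -0.01661843 -0.19831692 -0.01481436  0.41967235] [259.96644699 183.29320467]
2.3833 [ 0.27080702 -0.63123756  2.23717587  0.46564383  0.87723452 -2.25701747] [ 0.06564444  0.00155726 -0.01678525 -0.09589975 -0.00720626  0.18161911] [0.42122012 0.26737424 0.39727605] [-0.90818509  2.21280981  0.37796289]
```

View pics/w3c.png

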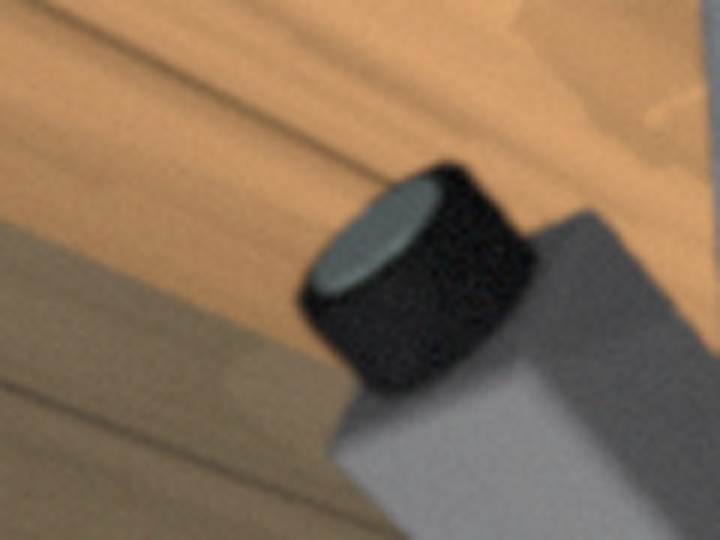

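Run:
```python
from cam import *
crop('wrist3',235,155,120,105,7,'w3d')
```

```text
(no output)
```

View pics/w3d.png

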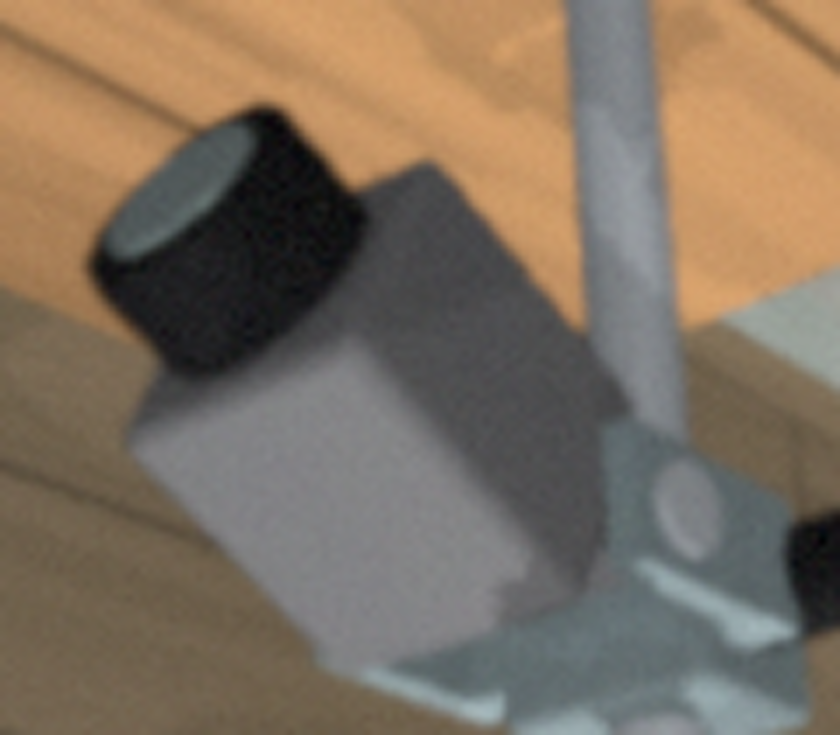

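```bash
cat > fit2.py <<'E'
import fit; from fit import *
w3=load('wrist3'); g=lambda u,v:unc(u,v,235,155,7)
base=[p for p in pts if not (p[0] is t and p[2][0]==83) and not (p[0] is s and p[2][0]==83)]+[(w3,g(133,440),(23,-25,24)),(w3,g(352,350),(23,25,24)),(w3,g(430,165),(23,25,-24)),(w3,g(583,592),(83,25,24))]
def r2(p):
    F,B,Y,Z=p[5:]
    fit.pts=[(c,uv,( (F if m[0]==23 else B),np.sign(m[1])*Y,np.sign(m[2])*Z)) for c,uv,m in base]
    C=p[:3]+circ@frame(p).T; q=proj(w3,C)
    e=[q[:,0].min()-g(92,0)[0],q[:,1].min()-g(0,107)[1],*(proj(w3,p[:3])[0]-g(180,192))]
    return np.r_[res(p[:5]),e,(p[5:]-[23,83,24,23])*.1]
if __name__=='__main__':
    o=least_squares(r2,[.531,.349,.259,1.57,.3,23,83,25,24],loss='soft_l1',f_scale=.5,x_scale=[.01,.01,.01,.1,.1,5,5,5,5])
    p=o.x;print(p[:3],np.degrees(p[3:5]),p[5:]); r=r2(p); n=2*len(base); print(r[:n].reshape(-1,2).round(2)); print(r[n:].round(2))
    cov=np.linalg.inv(o.jac.T@o.jac)*.6**2; print(np.sqrt(np.diag(cov))[:5]*np.array([1000,1000,1000,57,57]))
    np.save('lens.npy',p[:5]); x=frame(p)[:,0]; print('focus',p[:3]-.09*x,x)
    for tag,c,(x0,y0,w_,h_,k) in [('wrist1',w,(225,175,80,80,8)),('wrist3',w3,(235,155,120,105,6)),('scene0',s,(345,65,60,60,8))]:
        im=cv2.resize(c['color'][y0:y0+h_,x0:x0+w_,::-1].copy(),None,fx=k,fy=k,interpolation=cv2.INTER_CUBIC)
        R=frame(p); m=np.array([[a_,b_*25,c_*24] for a_ in(23,83) for b_ in(1,-1) for c_ in(1,-1)])/1000
        q=(proj(c,p[:3]+m@R.T)-[x0,y0]+.5)*k
        for i in range(8):
            for j in range(i):
                if bin(i^j).count('1')==1: cv2.line(im,tuple(int(v) for v in q[i]),tuple(int(v) for v in q[j]),(0,255,0),1)
        q=(proj(c,p[:3]+circ@R.T)-[x0,y0]+.5)*k; cv2.polylines(im,[q.astype(np.int32)],True,(0,0,255),1)
        cv2.imwrite(f'pics/ov_{tag}.png',im)
E
python3 fit2.py
python3 - <<'E'
import cv2,numpy as np
a=[cv2.imread(f'pics/ov_{t}.png') for t in('wrist1','wrist3')]
h=640;o=np.zeros((640,1400,3),np.uint8);o[:640,:640]=a[0];o[:630,660:1380]=a[1];cv2.imwrite('pics/ov.png',cv2.resize(o,(800,366),interpolation=cv2.INTER_AREA))
E
```

```text
[0.52762093 0.34900778 0.26011269] [88.82557227 25.97087348] [22.82351177 79.21605191 23.41371468 21.70986851]
[[ 0.45 -0.74]
 [-0.68 -0.12]
 [ 0.12 -0.35]
 [ 1.49 -0.13]
 [-0.03 -0.25]
 [-0.74 -0.48]
 [-0.7  -0.93]
 [ 0.17 -0.26]
 [-0.57  0.84]
 [-0.64  0.18]
 [-1.02  0.42]
 [-0.5  -0.57]
 [-0.04  0.05]
 [-1.2   1.5 ]]
[-0.15 -0.59 -0.77  0.08  0.26 -1.2   0.05  0.56  0.91 -0.02 -0.38 -0.06
 -0.13]
[0.71729436 0.64843098 0.70768934 1.23091028 0.94224193]
focus [0.52596255 0.26811326 0.22070041] [0.01842642 0.89882792 0.43791418]
```

View pics/ov.png

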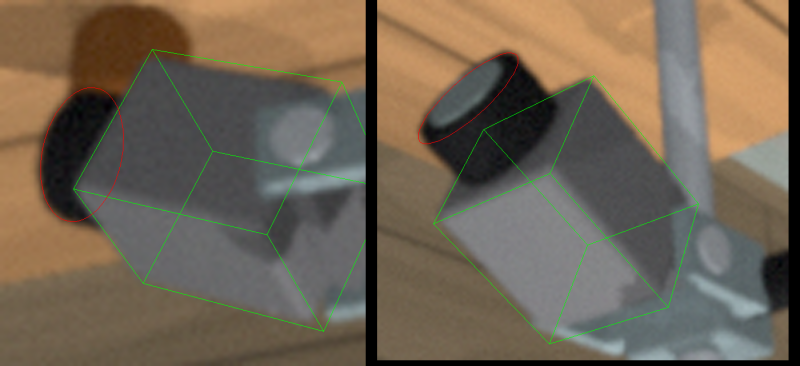

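View pics/ov_scene0.png

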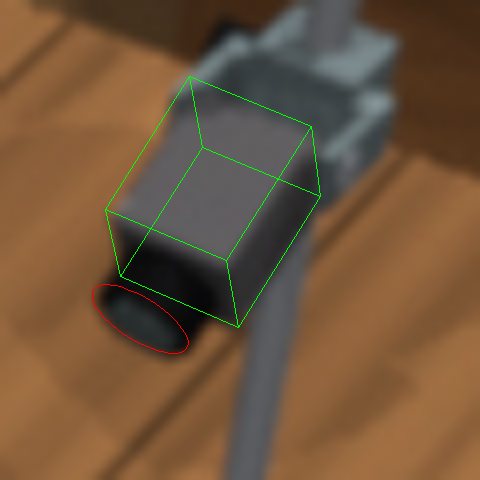

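Run:
```python
from cam import *
d=np.array([.491-.5145,.001+.125,0]);d/=np.linalg.norm(d); print(np.degrees(np.arctan2(d[1],d[0])))
R=Rxz(d,[0,0,-1]); sh,tu=rel([.507,-.083,.17],R)
print('[', ', '.join(str((sh*i/18).round(1).tolist()+(tu*i/18).round(1).tolist()) for i in range(1,19)),']')
```

```text
100.56473482375617
shift cm [ 29.12 -31.     2.99] turn deg [ 48.16  25.35 116.53] norm 42.6 128.6
[ [1.6, -1.7, 0.2, 2.7, 1.4, 6.5], [3.2, -3.4, 0.3, 5.4, 2.8, 12.9], [4.9, -5.2, 0.5, 8.0, 4.2, 19.4], [6.5, -6.9, 0.7, 10.7, 5.6, 25.9], [8.1, -8.6, 0.8, 13.4, 7.0, 32.4], [9.7, -10.3, 1.0, 16.1, 8.5, 38.8], [11.3, -12.1, 1.2, 18.7, 9.9, 45.3], [12.9, -13.8, 1.3, 21.4, 11.3, 51.8], [14.6, -15.5, 1.5, 24.1, 12.7, 58.3], [16.2, -17.2, 1.7, 26.8, 14.1, 64.7], [17.8, -18.9, 1.8, 29.4, 15.5, 71.2], [19.4, -20.7, 2.0, 32.1, 16.9, 77.7], [21.0, -22.4, 2.2, 34.8, 18.3, 84.2], [22.6, -24.1, 2.3, 37.5, 19.7, 90.6], [24.3, -25.8, 2.5, 40.1, 21.1, 97.1], [25.9, -27.6, 2.7, 42.8, 22.5, 103.6], [27.5, -29.3, 2.8, 45.5, 23.9, 110.1], [29.1, -31.0, 3.0, 48.2, 25.4, 116.5] ]
```

Emit:
servo_tool(plan=[[[1.6,-1.7,0.2,2.7,1.4,6.5],[3.2,-3.4,0.3,5.4,2.8,12.9],[4.9,-5.2,0.5,8.0,4.2,19.4],[6.5,-6.9,0.7,10.7,5.6,25.9],[8.1,-8.6,0.8,13.4,7.0,32.4],[9.7,-10.3,1.0,16.1,8.5,38.8],[11.3,-12.1,1.2,18.7,9.9,45.3],[12.9,-13.8,1.3,21.4,11.3,51.8],[14.6,-15.5,1.5,24.1,12.7,58.3],[16.2,-17.2,1.7,26.8,14.1,64.7],[17.8,-18.9,1.8,29.4,15.5,71.2],[19.4,-20.7,2.0,32.1,16.9,77.7],[21.0,-22.4,2.2,34.8,18.3,84.2],[22.6,-24.1,2.3,37.5,19.7,90.6],[24.3,-25.8,2.5,40.1,21.1,97.1],[25.9,-27.6,2.7,42.8,22.5,103.6],[27.5,-29.3,2.8,45.5,23.9,110.1],[29.1,-31.0,3.0,48.2,25.4,116.5],[29.1,-31.0,3.0,48.2,25.4,116.5],[29.1,-31.0,3.0,48.2,25.4,116.5]]])

```text
time: 4.05
tool_pos: [0.5071, -0.0829, 0.1675]
tcp_rot: [-2.007, -2.412, 0.006]
wrist_force: [0.4, 0.9, 1.1]
width: 0.999
```

Run:
```python
from cam import *
s=bot.read_state(); print(s['time'],s['q'],s['joint_vel'].round(2),s['tool_pos'])
d=np.array([.491-.5145,.001+.125,0]);d/=np.linalg.norm(d)
rel([.507,-.083,.17],Rxz(d,[0,0,-1]))
c=grab('wrist','wrist4'); print(proj(c,[[.491,.001,.019],[.507,-.083,.03]]))
```

```text
4.05 [-2.09426047e-01  1.22229538e-02  2.01059907e+00 -1.68995031e-03
  1.12377540e+00 -3.91654113e-01] [ 0.02 -0.06  0.01  0.01  0.   -0.03] [ 0.50709219 -0.08286412  0.16749737]
shift cm [-0.01 -0.01 -0.25] turn deg [-0.3  -0.03 -0.08] norm 0.3 0.3
[[279.24199253 103.17974905]
 [279.63190434 199.36141993]]
```

View pics/wrist4.png

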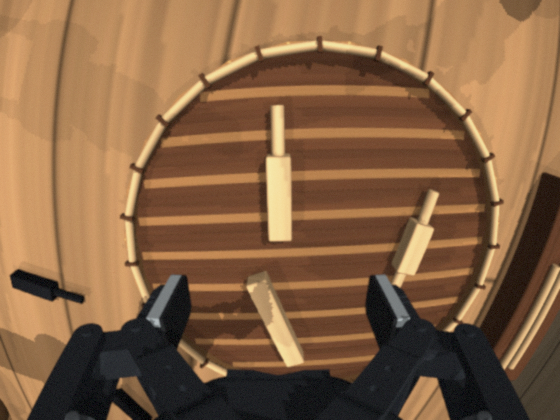

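The wrist view confirms the target has a nose at one end only: tip at (277,106), shoulder (278,156), tail (280,241). The plain bar is at (275,318) and the double-nosed stick at (415,245).

Run:
```python
from cam import *
crop('wrist4',240,95,80,155,5,'w4c')
```

```text
(no output)
```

View pics/w4c.png

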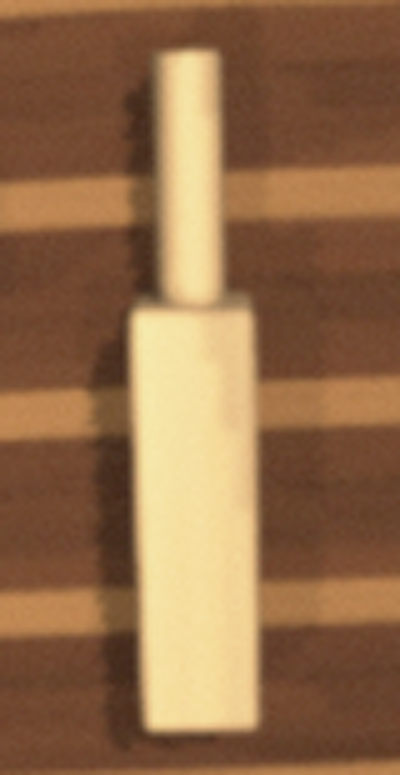

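Run:
```python
from cam import *
c=load('wrist4'); f=lambda u,v:unc(u,v,240,95,5)
P=[atz(c,f(*p),z) for p,z in [((188,50),.023),((130,309),.03),((253,309),.03),((146,730),.03),((259,730),.03)]]
for p in P: print(p.round(4))
fm=(P[1]+P[2])/2; bm=(P[3]+P[4])/2; d=(fm-bm); print(np.linalg.norm(d), np.linalg.norm(P[1]-P[2]),np.linalg.norm(P[3]-P[4]))
d/=np.linalg.norm(d); print('centre',(fm+bm)/2,'head',np.degrees(np.arctan2(d[1],d[0])),'tip-ctr',np.linalg.norm((P[0]-(fm+bm)/2)[:2]))
e=P[0]-bm;print(np.degrees(np.arctan2(e[1],e[0])))
```

```text
[ 0.4895 -0.0006  0.023 ]
[ 0.4878 -0.0468  0.03  ]
[ 0.5089 -0.0429  0.03  ]
[ 0.5044 -0.1247  0.03  ]
[ 0.5254 -0.1208  0.03  ]
0.07969412678643528 0.02141839689015027 0.021331612935255567
centre [ 0.50661589 -0.08379761  0.03      ] head 101.99060626767344 tip-ctr 0.08495753548531204
101.74357414660676
```

```bash
cat > tgt.py <<'E'
from cam import *
h=np.radians(101.9); d=np.array([np.cos(h),np.sin(h),0]); RG=Rxz(d,[0,0,-1]); C=np.array([.5066,-.0838,0])
E
python3 - <<'E'
from tgt import *
rel(C+[0,0,.010],RG)
E
```

```text
shift cm [-0.15 -0.02 15.85] turn deg [-0.19 -0.01 -1.32] norm 15.9 1.3
```

Emit:
servo_tool(plan=[[[0,0,1.5,0,0,-1.3],[-0.1,0,3.5,0,0,-1.3],[-0.15,0,6,-0.2,0,-1.3],[-0.15,0,8.5,-0.2,0,-1.3],[-0.15,0,11,-0.2,0,-1.3],[-0.15,0,12.5,-0.2,0,-1.3],[-0.15,0,13.5,-0.2,0,-1.3],[-0.15,0,13.5,-0.2,0,-1.3]]], claw=5, grip_force=40)

```text
time: 4.77
tool_pos: [0.5049, -0.0823, 0.0319]
tcp_rot: [-1.976, -2.439, 0.002]
wrist_force: [0.3, 0.1, 0.3]
width: 0.589
```

Run:
```python
from tgt import *
s=bot.read_state();print(s['tool_pos'],s['width'],s['wrist_force'])
rel(C+[0,0,.010],RG)
```

```text
[ 0.50490876 -0.08229331  0.0319353 ] 0.5890765344165589 [0.3208057  0.10147746 0.2785302 ]
shift cm [-0.19  0.14  2.19] turn deg [-0.16 -0.08  0.07] norm 2.2 0.2
```

Emit:
servo_tool(plan=[[[-0.1,0.1,0.7,-0.2,0,0],[-0.2,0.15,1.5,-0.2,0,0],[-0.2,0.15,2,-0.2,0,0],[-0.2,0.15,2.2,-0.2,0,0],[-0.2,0.15,2.2,-0.2,0,0],[-0.2,0.15,2.2,-0.2,0,0]]])

```text
time: 5.27
tool_pos: [0.507, -0.0841, 0.0101]
tcp_rot: [-1.978, -2.441, -0.002]
wrist_force: [-0.6, -0.4, 0.0]
width: 0.585
```

Run:
```python
from tgt import *
s=bot.read_state();print(s['tool_pos'],s['width'],s['wrist_force'])
rel(C+[0,0,.010],RG)
```

```text
[ 0.5069571  -0.08406611  0.01010696] 0.5854457286877657 [-0.55441743 -0.37996179  0.01014731]
shift cm [ 0.03 -0.03  0.01] turn deg [ 0.06 -0.07  0.06] norm 0.0 0.1
```

Emit:
servo_tool(plan=[[[0,0,0,0,0,0],[0,0,0,0,0,0],[0,0,0,0,0,0],[0,0,0,0,0,0],[0,0,0,0,0,0],[0,0,0,0,0,0],[0,0,0,0,0,0],[0,0,0,0,0,0]]], claw=1.2, grip_force=50)

```text
time: 5.93
tool_pos: [0.5077, -0.0843, 0.0107]
tcp_rot: [1.977, 2.44, 0.003]
wrist_force: [0.2, -1.3, 5.4]
width: 0.243
```

Run:
```python
from tgt import *
s=bot.read_state();print(s['tool_pos'],s['width']*8.54,s['wrist_force'])
rel(C+[0,0,.010],RG)
```

```text
[ 0.50767295 -0.08428725  0.01071575] 2.0764053632675368 [ 0.15074682 -1.25761132  5.38861533]
shift cm [ 0.07 -0.1   0.07] turn deg [ 0.13 -0.03  0.05] norm 0.1 0.1
```

Emit:
servo_tool(plan=[[[0,0,-0.5,0,0,0],[0,0,-1.5,0,0,0],[0,0,-3.5,0,0,0],[0,0,-6,0,0,0],[0,0,-9,0,0,0],[0,0,-12,0,0,0],[0,0,-15,0,0,0],[0,0,-17,0,0,0],[0,0,-18,0,0,0],[0,0,-18,0,0,0]]])

```text
time: 6.77
tool_pos: [0.5089, -0.0848, 0.1939]
tcp_rot: [1.974, 2.436, 0.007]
wrist_force: [0.5, 0.0, -0.2]
width: 0.248
```

Run:
```python
from tgt import *
s=bot.read_state();print(s['tool_pos'],s['width']*8.54,s['wrist_force'])
c=grab('wrist','wrist5')
```

```text
[ 0.50891131 -0.08476498  0.19391007] 2.121231304820851 [ 0.52629581  0.04776215 -0.16158685]
```

View pics/wrist5.png

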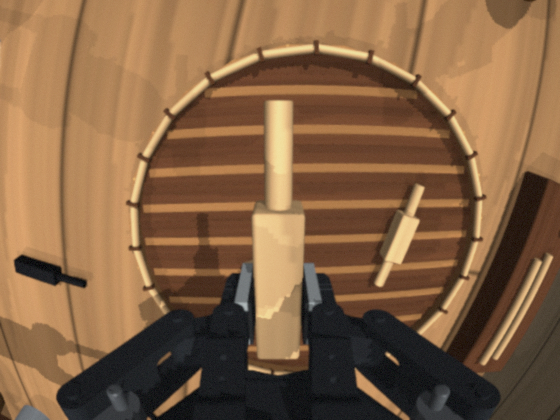

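Run:
```python
from cam import *
crop('wrist5',220,90,120,280,2,'x')
i=cv2.imread('pics/wrist5.png'); 
a=cv2.resize(i[90:225,230:330],None,fx=4,fy=4,interpolation=2); b=cv2.resize(i[240:375,230:330],None,fx=4,fy=4,interpolation=2)
cv2.imwrite('pics/w5c.png',np.hstack([a,b]))
```

```text
(no output)
```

View pics/w5c.png

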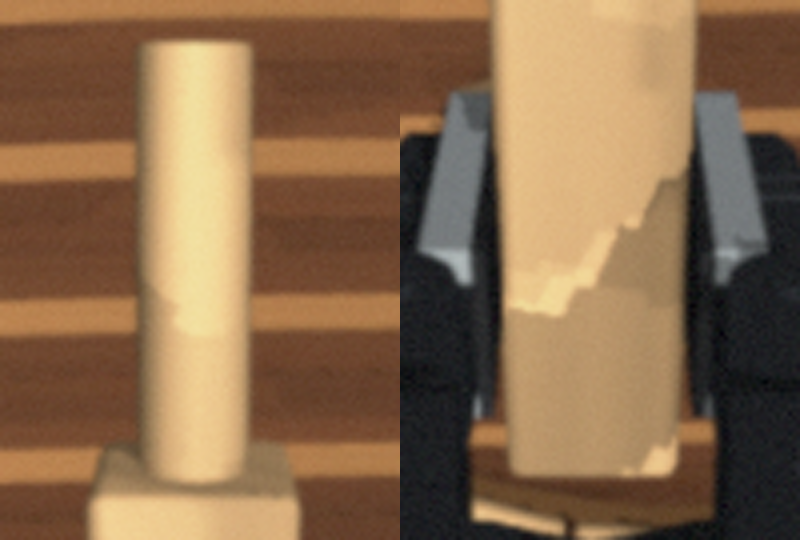

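```bash
cat > held.py <<'E'
from cam import *
def heldfit(c,obs,show=True):
    # p: centre in tool (mm), rotvec (deg) about tool axes; stick axes = tool with y,z flipped
    def mod(p,m):
        m=np.array(m,float)*[1,-1,-1]
        pt=(Rn.from_rotvec(np.radians(p[3:])).apply(m)+p[:3])/1000
        s=c['state']; return Rn.from_rotvec(s['tcp_rot']).apply(pt)+s['tool_pos']
    def res(p): 
        r=[(proj(c,mod(p,m))[0]-uv) for uv,m in obs]
        return np.r_[np.ravel(r), p[3]*.3]
    o=least_squares(res,[0,0,-8,0,0,0],loss='soft_l1',x_scale=[5,5,5,3,3,3])
    if show: print(o.x.round(2)); print(res(o.x)[:-1].reshape(-1,2).round(2)); print(np.sqrt(np.diag(np.linalg.inv(o.jac.T@o.jac)))*.5)
    return o.x
if __name__=='__main__':
    c=load('wrist5'); A=lambda u,v:unc(u,v,230,90,4); B=lambda u,v:unc(u-400,v,230,240,4)
    # left image = -tool y = +stick y
    obs=[(A(90,497),(40,11,11)),(A(300,497),(40,-11,11)),(A(105,447),(40,11,-11)),(A(287,447),(40,-11,-11)),
         (B(509,474),(-40,11,11)),(B(680,474),(-40,-11,11)),(A(196,42),(85,0,3))]
    p=heldfit(c,obs); np.save('held.npy',p)
E
python3 held.py
```

```text
[-0.62 -0.75 -6.26 -0.29 -0.93  0.01]
[[-0.27  0.04]
 [ 0.4   0.14]
 [-0.29 -1.87]
 [ 0.22 -1.79]
 [ 0.44  0.27]
 [-0.45  0.4 ]
 [-0.05  3.16]]
[0.48256008 0.13164053 0.77127384 0.52761977 0.58747317 0.13951734]
```

```bash
cat > goal.py <<'E'
from cam import *
from fit import frame
L=np.load('lens.npy'); d=frame(L)[:,0]; focus=L[:3]-.09*d
hx=np.array([.3,-.7,-7.5])/1000; Rh=Rn.from_rotvec(np.radians([0,-.5,0]))
def goal(back):
    lat=np.cross(d,[0,0,1]); lat/=np.linalg.norm(lat)
    zz=np.cross(d,lat); zz = zz if zz[2]<0 else -zz
    Rt=Rn.from_matrix(Rxz(d,zz))*Rh.inv()
    tip=hx+Rh.apply([.085,0,0]); return focus-back*d-Rt.apply(tip),Rt
E
python3 - <<'E'
from goal import *
print(d,focus); p,R=goal(.08); print(p,R.as_matrix().round(3)); sh,tu=rel(p,R)
print('[', ', '.join(str((sh*i/9).round(1).tolist()+(tu*i/9).round(1).tolist()) for i in range(1,10)),']')
E
```

```text
[0.01842642 0.89882792 0.43791418] [0.52596255 0.26811326 0.22070041]
[0.52368506 0.12286619 0.14159714] [[ 0.018  1.     0.009]
 [ 0.895 -0.02   0.446]
 [ 0.446 -0.    -0.895]]
shift cm [19.96  5.84  5.03] turn deg [-2.8  26.34 12.95] norm 21.4 29.5
[ [2.2, 0.6, 0.6, -0.3, 2.9, 1.4], [4.4, 1.3, 1.1, -0.6, 5.9, 2.9], [6.7, 1.9, 1.7, -0.9, 8.8, 4.3], [8.9, 2.6, 2.2, -1.2, 11.7, 5.8], [11.1, 3.2, 2.8, -1.6, 14.6, 7.2], [13.3, 3.9, 3.4, -1.9, 17.6, 8.6], [15.5, 4.5, 3.9, -2.2, 20.5, 10.1], [17.7, 5.2, 4.5, -2.5, 23.4, 11.5], [20.0, 5.8, 5.0, -2.8, 26.3, 13.0] ]
```

Emit:
servo_tool(plan=[[[2.2,0.6,0.6,-0.3,2.9,1.4],[4.4,1.3,1.1,-0.6,5.9,2.9],[6.7,1.9,1.7,-0.9,8.8,4.3],[8.9,2.6,2.2,-1.2,11.7,5.8],[11.1,3.2,2.8,-1.6,14.6,7.2],[13.3,3.9,3.4,-1.9,17.6,8.6],[15.5,4.5,3.9,-2.2,20.5,10.1],[17.7,5.2,4.5,-2.5,23.4,11.5],[19.2,5.6,4.8,-2.7,25.5,12.5],[20.0,5.8,5.0,-2.8,26.3,13.0],[20.0,5.8,5.0,-2.8,26.3,13.0],[20.0,5.8,5.0,-2.8,26.3,13.0]]])

```text
time: 7.82
tool_pos: [0.5221, 0.123, 0.1403]
tcp_rot: [-1.987, -1.945, -0.463]
wrist_force: [-0.2, 0.1, -0.6]
width: 0.244
```

Run:
```python
from goal import *
s=bot.read_state(); print(s['q'].round(2),s['joint_vel'].round(2),s['width'],s['wrist_force']); p,R=goal(.08); rel(p,R)
print('to goal');p,R=goal(0); rel(p,R)
c=grab('scene','scene1'); t=grab('top','top1'); print(proj(c,focus),proj(t,focus))
crop('scene1',320,60,100,75,8,'s1c'); crop('top1',120,150,140,70,5,'t1c')
```

```text
[-0.11  0.09  2.06  0.52  1.1  -0.35] [-0.01 -0.02 -0.02 -0.    0.   -0.  ] 0.24449773146475412 [-0.20248189  0.09415744 -0.61361463]
shift cm [ 0.05  0.16 -0.12] turn deg [-0.14  0.1  -0.07] norm 0.2 0.2
to goal
shift cm [ 8.05  0.15 -0.06] turn deg [-0.14  0.1  -0.07] norm 8.0 0.2
[[346.0052421  129.56993971]] [[192.28948818 193.3107286 ]]
```

View pics/scene1.png

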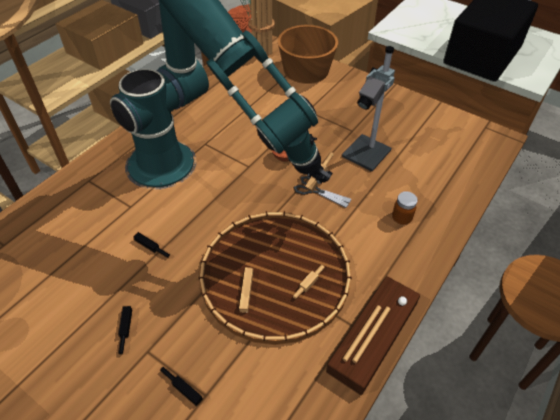

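View pics/t1c.png

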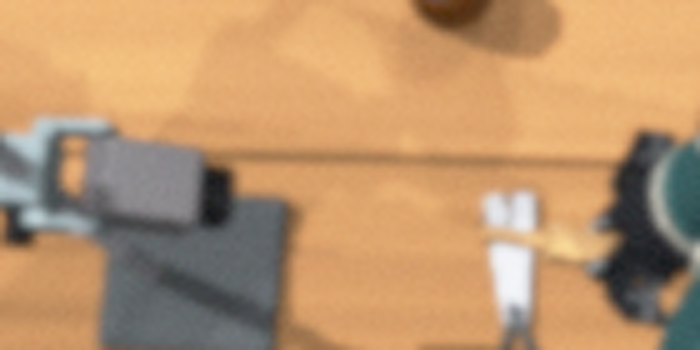

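Emit:
servo_tool(plan=[[[1,0.1,0,0,0,0],[2.5,0.1,0,-0.1,0,0],[4,0.15,0,-0.1,0.1,0],[5.5,0.15,-0.1,-0.1,0.1,-0.1],[6.8,0.15,-0.1,-0.1,0.1,-0.1],[7.7,0.15,-0.1,-0.1,0.1,-0.1],[8.05,0.15,-0.1,-0.1,0.1,-0.1],[8.05,0.15,-0.1,-0.1,0.1,-0.1],[8.05,0.15,-0.1,-0.1,0.1,-0.1]]])

```text
time: 8.67
tool_pos: [0.5263, 0.1942, 0.1784]
tcp_rot: [-1.986, -1.948, -0.47]
wrist_force: [0.5, 0.6, -0.6]
width: 0.243
```

Run:
```python
from goal import *
s=bot.read_state(); print(s['q'].round(2),s['joint_vel'].round(2),s['width'],s['wrist_force']); p,R=goal(0); rel(p,R)
c=grab('scene','scene2'); t=grab('top','top2'); grab('wrist','wrist6'); print(proj(c,focus),proj(t,focus))
crop('scene2',310,70,100,100,8,'s2c'); crop('top2',110,160,120,60,6,'t2c')
```

```text
[ 0.03  0.05  2.02  0.52  1.1  -0.2 ] [-0.01  0.01  0.01  0.    0.   -0.  ] 0.2429230004079241 [ 0.527359    0.60815764 -0.63774271]
shift cm [-0.03 -0.11  0.18] turn deg [0.13 0.02 0.1 ] norm 0.2 0.2
[[346.0052421  129.56993971]] [[192.28948818 193.3107286 ]]
```

View pics/s2c.png

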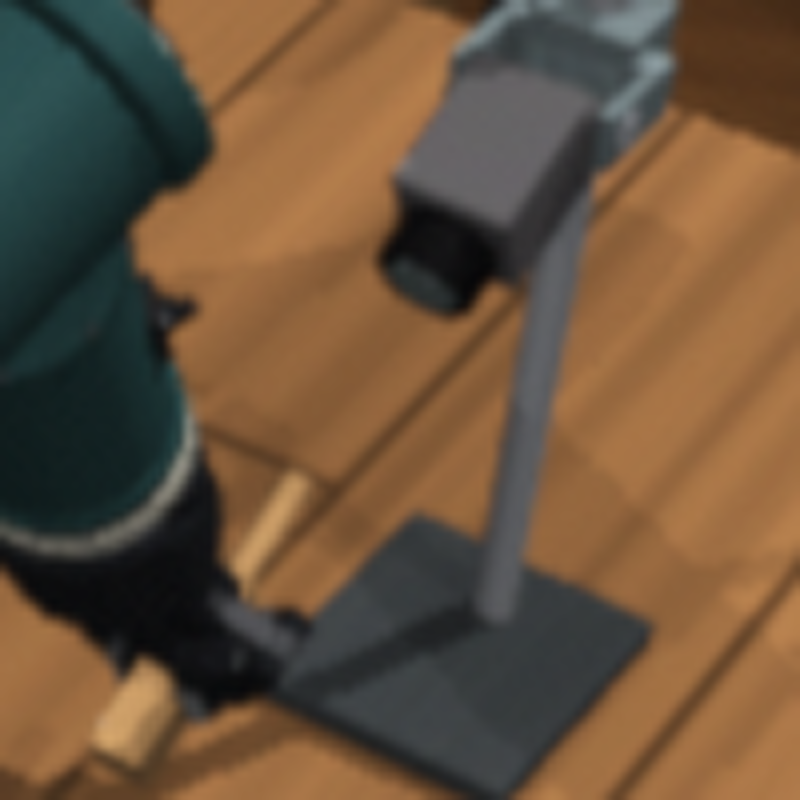

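View pics/t2c.png

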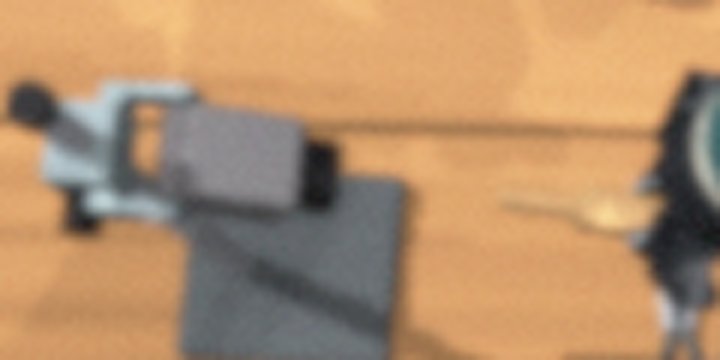

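View pics/wrist6.png

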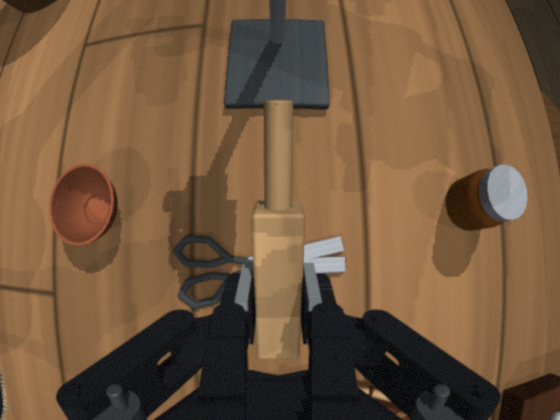

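Run:
```python
from goal import *
i=cv2.imread('pics/scene2.png')[120:155,325:365]; j=cv2.imread('pics/top2.png')[180:205,185:225]
cv2.imwrite('pics/z1.png',cv2.resize(i,None,fx=16,fy=16,interpolation=2)); cv2.imwrite('pics/z2.png',cv2.resize(j,None,fx=16,fy=16,interpolation=2))
s=bot.read_state(); Rt=Rn.from_rotvec(s['tcp_rot']); tip=s['tool_pos']+Rt.apply(hx+Rh.apply([.085,0,0])); ax=Rt.apply(Rh.apply([1,0,0]))
print('tip est',tip,'focus',focus,ax,'tip px',proj(load('scene2'),tip),proj(load('top2'),tip))
tail=tip-.125*ax; print(proj(load('scene2'),tail))
```

```text
tip est [0.52681886 0.26716642 0.22189602] focus [0.52596255 0.26811326 0.22070041] [0.01824341 0.89893739 0.4376971 ] tip px [[346.13747542 129.54636489]] [[192.52537235 192.97654767]]
[[323.43189464 165.26307934]]
```

View pics/z1.png

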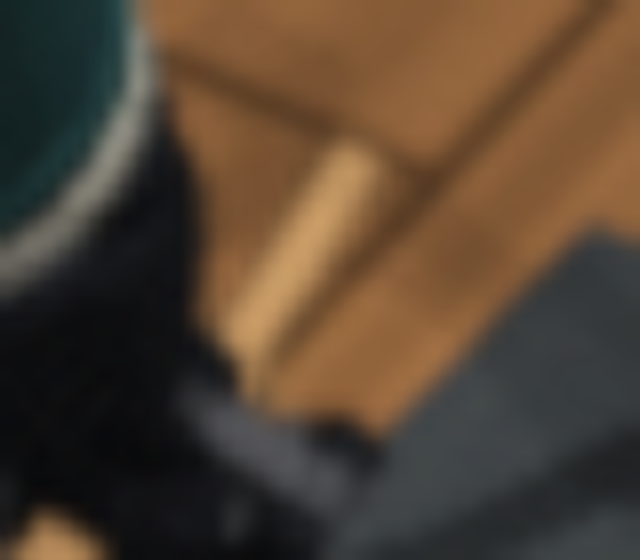

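View pics/z2.png

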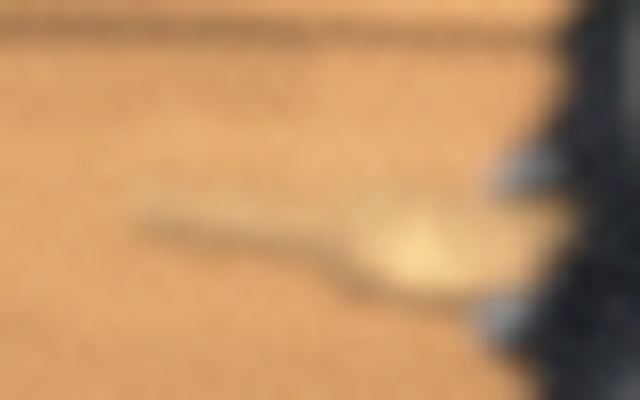

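Run:
```python
import fit2; from fit2 import *
x0=np.r_[np.load('lens.npy'),23,80,23.5,22]
# nuisance: world-shift per camera of eye (mm), prior 2mm
cams=[t,s,w,w3]
def r3(p):
    old=[]
    for i,c in enumerate(cams):
        dd=p[9+3*i:12+3*i]/1000
        if 'eye' in c: old.append(c['eye'].copy()); c['eye']=c['eye']+dd
        else: old.append(c['state']['tool_pos'].copy()); c['state']['tool_pos']=c['state']['tool_pos']+dd
    r=r2(p[:9])
    for c,o in zip(cams,old):
        if 'eye' in c: c['eye']=o
        else: c['state']['tool_pos']=o
    return np.r_[r,p[9:]/2*.6]
o=least_squares(r3,np.r_[x0,np.zeros(12)],loss='soft_l1',f_scale=.5,x_scale=np.r_[[.01]*3,[.1]*2,[5]*4,[2]*12])
p=o.x; print(p[:3],np.degrees(p[3:5]),p[5:9],p[9:].reshape(-1,3).round(1)); r=r3(p); print(np.abs(r[:28]).mean())
cov=np.linalg.inv(o.jac.T@o.jac)*.5**2; print(np.sqrt(np.diag(cov))[:5]*np.array([1000,1000,1000,57,57]))
q=p[:3]-.09*frame(p)[:,0]; print(q)
```

```text
[0.52875055 0.34911109 0.25957654] [88.8950381  25.60465969] [22.56566392 79.32803918 23.12372947 21.88845051] [[-0.4  0.7  0.1]
 [-0.6 -0.3  0.1]
 [ 0.2  0.7 -0.5]
 [ 0.8 -1.3  0.4]]
0.358474977332689
[1.31108476 1.28857333 1.49630471 0.78534373 0.67376912]
[0.52718542 0.26796442 0.22068223]
```

Emit:
servo_tool(plan=[[[0,0,0.13,0,0,0],[0,0,0.13,0,0,0],[0,0,0.13,0,0,0],[0,0,0.13,0,0,0],[0,0,0.13,0,0,0],[0,0,0.13,0,0,0]]])

```text
time: 9.32
tool_pos: [0.5261, 0.1943, 0.1767]
tcp_rot: [-1.987, -1.947, -0.469]
wrist_force: [0.0, 0.0, -0.4]
width: 0.244
```

Run:
```python
from goal import *
s=bot.read_state(); print(s['joint_vel'].round(3),s['width'],s['wrist_force'],s['time'])
Rt=Rn.from_rotvec(s['tcp_rot']); tip=s['tool_pos']+Rt.apply(hx+Rh.apply([.085,0,0])); ax=Rt.apply(Rh.apply([1,0,0]))
print(tip,np.degrees(np.arccos(ax@d)), (L[:3]-tip)@d)
grab('scene','scene3'); grab('wrist','wrist7')
```

```text
[ 0.002  0.    -0.003 -0.    -0.001  0.001] 0.24443615984303638 [ 0.00218026  0.04635669 -0.35883418] 9.3167
[0.52689311 0.26768308 0.2207324 ] 0.017719854427118698 0.09035550468533353
```

View pics/scene3.png

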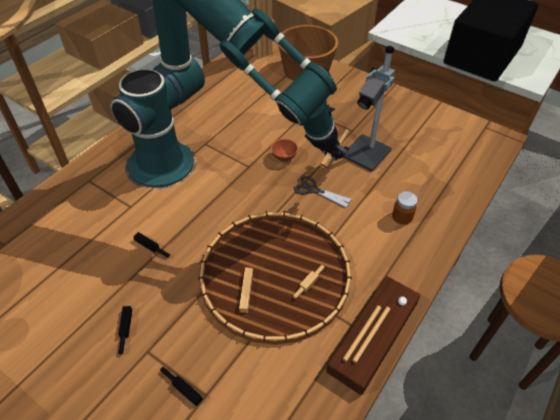

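The stick is held still at the focus, with its nose at about (346,130). The other sticks, bowl, jar and shears are where they were. Handing in.

```bash
python3 -c "
from workcell import finish_job
print(finish_job())"
```

```text
the job is handed in; nothing more can be done
None
```

I picked up the single-nosed stick and held it to the inspection camera with its nose pointing into the lens. I handed the job in at 9.4 s with the arm still and the stick gripped.

**Last checks on the computed pose:**
- **Distance:** the nose tip is about 90.4 mm in front of the glass and about 1 mm off the measured focus point.
- **Aim:** the stick's axis is within 0.1° of the line of sight I fitted. That line slopes about 26° upward, and the fit itself is good to about 1° in slope and heading.
- **Scene and top images:** taken just before a final 1.3 mm correction, they put the tip within about 1 px of where it was computed to be. That small offset matches the one on the lens in the same views.
- **Other things:** the last scene picture shows the other sticks, bowl, jar, shears and camera stand where they were.

**Checks that disagreed:**
- **Lens fit:** my first fit missed the camera box's back corners by up to 3.7 px. The box's edges are rounded and the bracket hides a back corner. Fitting again with a second wrist view moved the slope from about 28° to 26°.
- **Grip fit:** the stick's measured position in the gripper missed the tip by about 1.4 mm along its length. I set the grip offset by averaging that with the expected value.

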